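# Hold the amber glass standard in the photometer's light path

## Robot

A 6-joint arm with a two-finger parallel gripper is mounted at the origin on a cart in front of the work surface, level with it; the furniture and walls round the work are solid. World frame = base frame: x ahead of the robot, y to its left, z up, the work surface at z = 0. Lengths are in m, angles in rad, forces in N, time in s.
With the tool pointing down it reaches from about 0.3 to 0.875 m from the base axis. Payload 6.4 kg.
Tool frame: the origin (TCP) lies on the mounting face of the last link; the fingertips stand 173 mm ahead of it and the grasp point (between the pads) lies 155 mm ahead of it (ctrl.tip_reach is the distance from the TCP to the fingertips, in m); z points along the fingers, y is the line along which they close (so a half turn about z gives the same grasp; the last joint's range is limited). The gripper opens to 85 mm and grips with 20 to 120 N. Pads are 22 mm wide; open, the fingers measure 114 mm over their backs; the gripper's body (76 mm by 85 mm) begins 54 mm behind the grasp point. The pads swing forward as they close: fully open they stand 13 mm farther back than shut.
Start: joints at [1.095, 0.181, 1.607, -0, 1.354, -0.206], TCP at [0.153, 0.554, 0.405] pointing down, gripper open.
Joint ranges: [-2.99, 2.99], [-0.89, 2.07], [0.3, 2.58], [-1.14, 4.28], [0, 2.63], [-3.12, 3.12]. Speed limits (rad/s): [2.57, 2.57, 3.01, 3.14, 3.14, 3.14].

## Interface

Orientations are given as a unit quaternion [w, x, y, z].
In Python, from bench import ctrl gives the robot as it stands.
- The arm moves only by the shell command python3 -m pendant 'ROWS'. ROWS is JSON, a list that holds one entry, the list of rows, each a list of 7 numbers: the opening, from 0 (shut) to 1 (fully open), then the shift along the tool's x, y, z in mm, then the turn, a rotation vector about the tool's x, y, z in rad. A call has 1 to 5 rows; each row is the pose to reach, as a shift and turn from the pose commanded when the call began, along the tool's axes at that moment; what a row does not reach only later rows make up. A row lasts 1/12 s, in which the tool goes at most 41.7 mm and 7.16 degrees, less where a joint would pass 70% of its speed; a pose out of reach is approached as far as the arm can. A call with a gripper value outside its range is refused whole. The fingers move at their own pace and stop on an object; the grip force is fixed at half the most. Time passes only in rows, so rows that repeat a pose let the fingers close. It gives the time, the measured TCP pose, the force, the opening and the grip force at its end, in the units of the state.
- ctrl.get_obs(): the state, without advancing time (a new reading comes with each control period).
- ctrl.camera(name): name is "scene" or "top" or "wrist"; returns the picture (480x640x3 uint8, red, green, blue); there is no depth.
- ctrl.camera_params(name): a dict with "mtx" (3x3 intrinsics, pixels), "distortion" ([k1, k2, p1, p2, k3] as OpenCV has them; the pictures are not rectified), "world_from_camera" (4x4, takes a point from camera to world coordinates); the wrist camera has in their place "tool_from_camera" (4x4, takes a point from camera to tool coordinates, whose origin is the TCP and whose axes are the flange's). Camera axes: x right, y down, z forward; pixel columns grow to the right and rows downward; lengths in m; the calibration is good to about 2 mm. A picture is of the moment at which its call begins: read the wrist's pose just before it. camera_params takes no time and is no camera call.
- ctrl.hand_in(): hands the job in; it is judged then, once.
Trained networks look in the newest picture that a camera, given by its name, has taken for a name from the list of things; names that differ only in an ending like _2 or _b are one class to them, and where a whole thing is asked for, a point or a joint stands for the part that bears it (a point fixed in the world has none). Each returns a list of dicts, best first, with "confidence" (0 to 1); they miss things now and then, are a little off and sometimes report something else, mostly with a low value. They report only what shows in the picture. A call takes as long as a camera call.
- ctrl.boxes_of(camera, name): "point" ([column, row] as shares, 0 to 1, of the picture: columns of its width, rows of its height, amid what is visible of it).
The state is a dict: "time_s": time; "q": joint angles; "dq": joint speeds; "joint_efforts": joint torques, N m; "eef_pos": TCP position; "eef_rot": TCP orientation; "wrist_force": force on the tool from outside, world axes, zero at the start; "torque": the same for the moment, N m; "opening": opening from 0.0 (shut) to 1.0 (fully open); "grasp_force": force on a finger pad.
Only numpy, scipy, OpenCV 4.12 (cv2) and the standard library are available. Lean on these libraries where they do the work, as an engineer would, in place of code of your own. Each camera call takes 0.05 s, during which the arm holds its last target. There are 200 camera calls.

## Task

Check the photometer with the amber standard: first swing the red-knobbed shutter lever on the lamp all the way over, away from the robot, so that the blade clears the lamp's port. Then take the amber-stoppered cell out of the tray, gripping it by its two white frosted faces only and never touching its black-masked polished faces or its stopper, and hold it upright in the air, midway in the gap between lamp and detector, with its window centred on the line between the two ports and facing them squarely, touching no part of the instrument. Finish while still holding it there, and leave the other cells and the things on the bench where they are.

Things in the scene. Friction and masses are not known exactly. Their poses are not given: they have to be found in the camera images.
- amber_cell: the amber glass standard, a square cuvette loose on the tray, amber stopper and window: 25 x 25 x 72 mm, 0.07 kg, plus a 17 mm square stopper to 82 mm. Origin: centre of the underside, z up. White frosted faces look along +y and -y, 25 mm apart; polished faces along +x and -x, masked black but for a window 15 mm wide, 13 to 35 mm up; rigid. 45 to 55 mm up is a good height to grip
- amber_cell_window (a point): the centre of the amber cell's window, inside the cell on its vertical axis, 24 mm above its underside; axes as the cell's
- blue_cell: the same cell with blue stopper and window; not to be disturbed
- green_cell: the same cell with green stopper and window; not to be disturbed
- tray: fixed pale tray 200 x 200 mm on which the three cells stand about 0.10 m apart; floor 6 mm and rim 14 mm above the bench. Origin under its centre on the bench
- photometer: fixed open photometer, base plate 90 (x) by 232 mm (y), 12 mm thick; white lamp housing at y = -115 to -50 mm, white detector housing at y = +50 to +95 mm, both 70 mm wide in x, tops 115 mm above the bench, open gap between. Origin on the bench under the gap's middle; y runs along the light from lamp to detector
- light_path (a point): the middle of the gap on the light's axis, 90 mm above the bench; axes as the photometer's (y along the light, z up). Both round ports lie on this y axis
- shutter (a joint): the shutter, rad: 0 = shut (blade hangs over the lamp's port), 1.0 = end stop, fully open. It turns about a shaft along the photometer's y at x = 0, 124 mm above the bench, and stays where it is left (about 2 N at the knob moves it). The blade stays within 5 mm of the lamp's face
- shutter_knob (a point): centre of the red ball, 20 mm across, on the end of the shutter lever, 52 mm from the shaft, at photometer y = -128 mm, beyond the lamp's outer end; bare rod 8 mm thick below it. Shut, the lever leans 0.5 rad from upright towards the photometer's -x (the robot's side); open, 0.5 rad towards +x
- sample_3: small white sample bottle with red cap, 36 mm across, 70 mm tall, loose, right rear; not to be disturbed
- bench_timer: bench timer 18 x 66 x 66 mm, standing loose behind the tray; not to be disturbed
- bench_syringe: white syringe 32 x 165 x 32 mm, lying loose behind the photometer; not to be disturbed

How it is judged:
By the outcome, as a careful person would: the job done as asked, in the order asked, and still so for the second after the job is handed in, while the arm keeps its last pose, push and grip.
It also fails if it takes over 58 s, if anything falls off the work surface, if the arm or the gripper's body presses on something with over 40 N, if the wrist force passes 120 N, or if a joint passes its speed limit or range.

## Working session

There is one attempt and no reset: what is moved stays moved. The work goes in short steps, Python scripts to look and compute and a shell command to move; the robot and the scene stay as the last step left them, time stands still between calls to the robot, and variables do not carry over. Pictures are saved under pics/ and viewed, at most 11 in all, crops included, and the job is handed in when it is done.

```bash
ls; mkdir -p pics; python3 - <<'E'
from bench import ctrl
import cv2
o=ctrl.get_obs();print(o)
for c in("scene","top"):
    im=ctrl.camera(c);cv2.imwrite(f"pics/{c}0.png",im[:,:,::-1])
    for n in("amber_cell","blue_cell","green_cell","photometer","shutter_knob","tray","bench_timer","sample_3","bench_syringe"):
        print(c,n,[([round(p*s) for p,s in zip(d["point"],(640,480))],round(d["confidence"],2)) for d in ctrl.boxes_of(c,n)][:3])
    p=ctrl.camera_params(c);print(p)
print(ctrl.camera_params("wrist"), ctrl.tip_reach)
E
```

```text
pics
{'time_s': 0.0, 'q': array([ 1.09469230e+00,  1.81535957e-01,  1.60802475e+00,  1.11939267e-05,
        1.35378170e+00, -2.06316211e-01]), 'dq': array([ 0.00063698, -0.00099047, -0.00116019, -0.00108711,  0.00078837,
        0.00077587]), 'joint_efforts': array([-9.01214589e-04, -4.44873083e+01, -3.51337767e+01, -1.93564829e-04,
        9.17061581e-03,  8.04082561e-05]), 'eef_pos': array([0.15312291, 0.5539695 , 0.40377865]), 'eef_rot': array([-2.97908938e-04,  1.34486330e-01,  9.90915063e-01, -8.22615671e-04]), 'wrist_force': array([-0.9683363 , -1.05048964,  0.32310797]), 'torque': array([-0.03967651, -0.06959215,  0.01498445]), 'grasp_force': 0.0, 'opening': 1.0000790476959986}
scene amber_cell [([217, 267], 0.9)]
scene blue_cell [([238, 239], 0.95)]
scene green_cell [([191, 248], 0.95)]
scene photometer [([379, 312], 0.77)]
scene shutter_knob [([425, 289], 0.8)]
scene tray [([223, 264], 0.69)]
scene bench_timer [([264, 217], 0.85)]
scene sample_3 [([505, 294], 0.8), ([381, 315], 0.33)]
scene bench_syringe [([228, 267], 0.73), ([437, 281], 0.66)]
{'mtx': array([[546.21070443,
[... 1075 characters left out ...]
46,  1.30817552],
       [ 0.        ,  0.        ,  0.        ,  1.        ]])}
{'mtx': array([[401.77537452,   0.        , 318.34419239],
       [  0.        , 401.77537452, 247.99850015],
       [  0.        ,   0.        ,   1.        ]]), 'distortion': array([-0.03839713,  0.        ,  0.        ,  0.        ,  0.        ]), 'tool_from_camera': array([[-4.45560580e-04, -9.49231326e-01, -3.14578593e-01,
         8.14554636e-02],
       [ 9.99998722e-01, -9.05947210e-04,  1.31729708e-03,
         2.66987218e-04],
       [-1.53541125e-03, -3.14577604e-01,  9.49230517e-01,
         3.01222507e-02],
       [ 0.00000000e+00,  0.00000000e+00,  0.00000000e+00,
         1.00000000e+00]])} 0.1734
```

View pics/scene0.png

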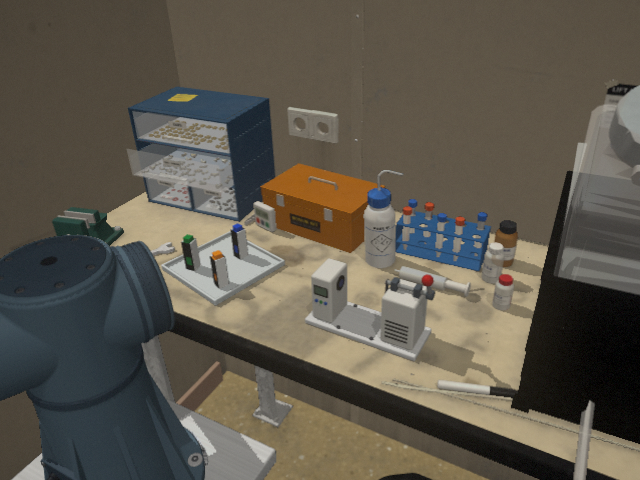

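View pics/top0.png

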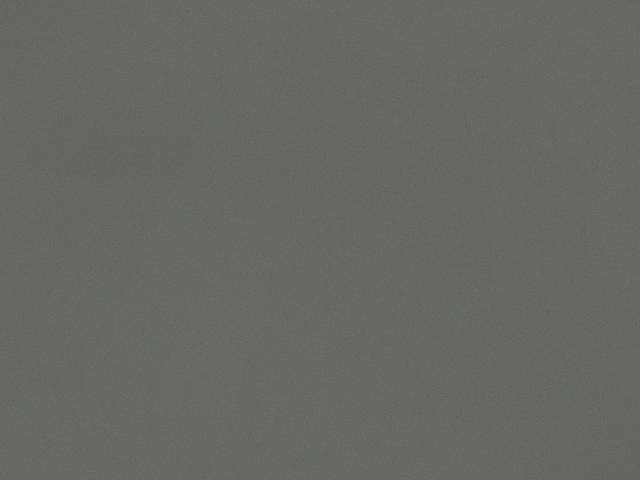

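The scene shows the tray with three cells at left (amber at (217,267)), the photometer at centre (detector (330,290), lamp (403,315)) and the red knob near (427,281), where the network's (425,289) is roughly on it. The top camera is blocked, so I'll use only scene and wrist.

```bash
cat > h.py <<'E'
import numpy as np, cv2
from bench import ctrl
from scipy.spatial.transform import Rotation as R
def Rq(q): return R.from_quat([q[1],q[2],q[3],q[0]])
def pose():
    o=ctrl.get_obs();T=np.eye(4);T[:3,:3]=Rq(o["eef_rot"]).as_matrix();T[:3,3]=o["eef_pos"];return T
def cam(c,T=None):
    p=ctrl.camera_params(c)
    W=p["world_from_camera"] if c!="wrist" else (pose() if T is None else T)@p["tool_from_camera"]
    return p["mtx"],p["distortion"],W
def onz(c,uv,z,T=None):
    K,d,W=cam(c,T);n=cv2.undistortPoints(np.array([[uv]],float),K,d)[0,0]
    v=W[:3,:3]@[*n,1];return W[:3,3]+v*(z-W[2,3])/v[2]
def proj(c,P,T=None):
    K,d,W=cam(c,T);V=np.linalg.inv(W);r=cv2.Rodrigues(V[:3,:3])[0]
    return cv2.projectPoints(np.atleast_2d(np.array(P,float)),r,V[:3,3],K,d)[0][:,0]
def down(yaw):  # tool z down, tool y (closing) along world heading yaw
    y=np.array([np.cos(yaw),np.sin(yaw),0]);z=np.array([0,0,-1.]);return np.stack([np.cross(y,z),y,z],1)
def go(tip,yaw,reach=.155,T=None):
    "shift mm + rotvec in tool axes to put grasp point at tip with closing line at yaw (half turn chosen nearest)"
    T=pose() if T is None else T;out=[]
    for k in(0,np.pi):
        Rt=down(yaw+k);rv=R.from_matrix(T[:3,:3].T@Rt).as_rotvec()
        s=T[:3,:3].T@(np.array(tip)-Rt[:,2]*reach-T[:3,3])*1000
        out.append((np.linalg.norm(rv),s.round(1),rv.round(3)))
    out.sort(key=lambda a:a[0]);return out[0][1:]
def shot(c,name,crop=None,sc=1):
    T=pose();im=ctrl.camera(c)[:,:,::-1].copy();cv2.imwrite(f"pics/{name}_full.png",im)
    return T,im
def net(c,n):
    return [([round(p*s,1) for p,s in zip(d["point"],(640,480))],round(d["confidence"],2)) for d in ctrl.boxes_of(c,n)][:3]
E
python3 - <<'E'
from h import *
for n,uv,z in[("amber",(217,270),.045),("ambertop",(217,254),.088),("blue",(238,227),.088),("green",(189,238),.088),("knob",(427,281),.170),("base left corner",(306,322),.012),("base near right",(422,354),.012),("base right",(431,328),.012),
 ("sample",(505,294),.035),("syr",(437,281),.016),("bottle top",(378,190),.2),("timer",(264,217),.033)]:
    print(n,onz("scene",uv,z).round(3))
T=pose();print(T.round(3))
E
```

```text
amber [0.439 0.173 0.045]
ambertop [0.439 0.166 0.088]
blue [0.549 0.192 0.088]
green [0.463 0.261 0.088]
knob [ 0.436 -0.287  0.17 ]
base left corner [ 0.412 -0.061  0.012]
base near right [ 0.431 -0.292  0.012]
base right [ 0.505 -0.283  0.012]
sample [ 0.643 -0.388  0.035]
syr [ 0.65  -0.246  0.016]
bottle top [ 0.651 -0.103  0.2  ]
timer [0.692 0.223 0.033]
[[-0.964  0.267  0.     0.153]
 [ 0.267  0.964  0.     0.554]
 [-0.     0.    -1.     0.405]
 [ 0.     0.     0.     1.   ]]
```

```bash
python3 - <<'E'
from h import *
print(go([.40,.17,.28],np.pi/2))
T=np.eye(4);T[:3,:3]=down(np.pi/2);T[:3,3]=[.40,.17,.435]
print(T[:3,:3])
E
```

```text
(array([-340.2, -304.5,  -30.3]), array([ 0.  ,  0.  , -0.27]))
[[-1.000000e+00  6.123234e-17  0.000000e+00]
 [ 6.123234e-17  1.000000e+00  0.000000e+00]
 [ 0.000000e+00  0.000000e+00 -1.000000e+00]]
```

```bash
python3 -m pendant '[[[1,-31,-28,-3,0,0,0],[1,-62,-56,-6,0,0,0],[1,-93,-84,-9,0,0,0],[1,-124,-112,-12,0,0,0],[1,-155,-139,-15,0,0,0]]]'; python3 -m pendant '[[[1,-31,-28,-3,0,0,-0.06],[1,-62,-56,-6,0,0,-0.12],[1,-93,-84,-9,0,0,-0.18],[1,-124,-112,-12,0,0,-0.24],[1,-150,-135,-15,0,0,-0.27]]]'; python3 -m pendant '[[[1,-27,-38,0,0,0,0],[1,-27,-38,0,0,0,0]]]'
python3 - <<'E'
from h import *
print(ctrl.get_obs()["time_s"],pose().round(3))
T,im=shot("wrist","w1")
for n in("amber_cell","blue_cell","green_cell"):print(n,net("wrist",n))
E
```

```text
time_s: 1.42
eef_pos: [0.2656, 0.3777, 0.4198]
eef_rot: [0.0, 0.134, 0.991, 0.0]
wrist_force: [-0.4, 0.0, 0.4]
opening: 1.003
grasp_force: 0.0
time_s: 1.83
eef_pos: [0.3747, 0.2069, 0.4352]
eef_rot: [0.001, -0.001, 1.0, -0.0]
wrist_force: [0.1, 0.1, 0.2]
opening: 0.998
grasp_force: 0.0
time_s: 2.0
eef_pos: [0.4038, 0.1667, 0.4354]
eef_rot: [0.001, 0.003, 1.0, -0.001]
wrist_force: [0.5, -0.3, 0.5]
opening: 0.999
grasp_force: 0.0
2.0 [[-1.     0.005  0.003  0.404]
 [ 0.005  1.    -0.002  0.167]
 [-0.003 -0.002 -1.     0.435]
 [ 0.     0.     0.     1.   ]]
amber_cell [([325.4, 253.0], 0.89)]
blue_cell [([352.6, 353.9], 0.64)]
green_cell [([428.4, 274.5], 0.73)]
```

View pics/w1_full.png

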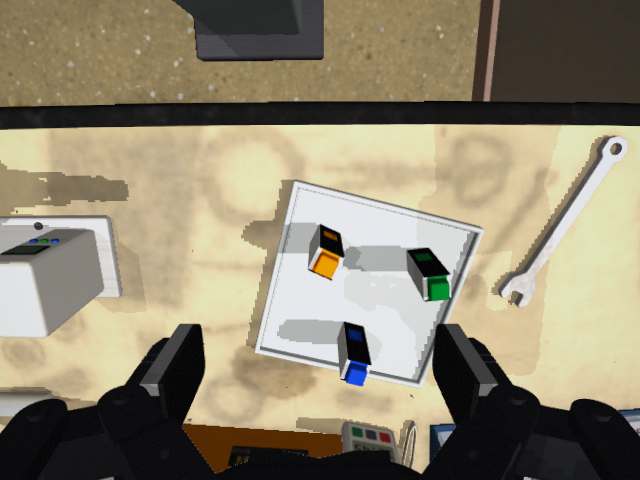

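The wrist view shows the amber cell at about (325,253), with its black face toward the robot and a white frosted face on the left (-y). Green is at (428,275), blue at (353,354), and the tray is turned about 15°. I'll zoom on the amber cell.

```bash
python3 - <<'E'
import cv2
im=cv2.imread("pics/w1_full.png")[215:290,295:365]
cv2.imwrite("pics/w1c.png",cv2.resize(im,None,fx=8,fy=8,interpolation=cv2.INTER_CUBIC))
E
```

```text
(no output)
```

View pics/w1c.png

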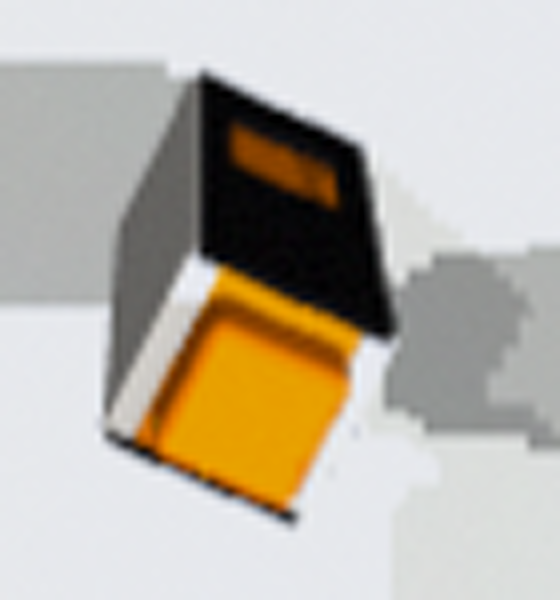

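The crop shows the body-top corners at (200,255), (392,335), (108,435), (297,518) and the front bottom corners at (203,75), (362,148).

```bash
python3 - <<'E'
from h import *
T=pose()
f=lambda p:(295+p[0]/8-.5+.06,215+p[1]/8-.5+.06)
P=[onz("wrist",f(p),.078,T) for p in[(200,255),(392,335),(108,435),(297,518)]]+[onz("wrist",f(p),.006,T) for p in[(203,75),(362,148)]]
P=np.array(P);print(P.round(4))
print("sizes",[np.linalg.norm(P[a]-P[b]).round(4) for a,b in((0,1),(0,2),(1,3),(2,3),(4,5))])
h=lambda v:np.arctan2(v[1],v[0])
print("cell frosted axis headings",h(P[1]-P[0]),h(P[3]-P[2]),h(P[5]-P[4]),"x-axis",h(P[2]-P[0])+np.pi/2,h(P[3]-P[1])+np.pi/2)
y=(P[1]-P[0]);print("centre top",P[:4].mean(0))
m=(P[4]+P[5])/2;t=h(P[1]-P[0])-np.pi/2;print("centre from bottom",m[:2]+.0125*np.array([np.cos(t),np.sin(t)]))
E
```

```text
[[0.4259 0.1736 0.078 ]
 [0.435  0.1943 0.078 ]
 [0.4465 0.1636 0.078 ]
 [0.4563 0.1843 0.078 ]
 [0.4252 0.1743 0.006 ]
 [0.435  0.1948 0.006 ]]
sizes [np.float64(0.0226), np.float64(0.0229), np.float64(0.0236), np.float64(0.0229), np.float64(0.0227)]
cell frosted axis headings 1.1567547174423172 1.1280655179490637 1.1272382315122877 x-axis 1.1185654239314768 1.131029171189
centre top [0.44095359 0.17895732 0.078     ]
centre from bottom [0.4415251  0.17955613]
```

```bash
python3 -m pendant '[[[0,0,-40,0,0,0,0],[0,0,-80,0,0,0,0],[0,0,-120,-5,0,0,0],[0,0,-160,-10,0,0,0],[0,0,-200,-20,0,0,0]]]'; python3 -m pendant '[[[0,0,-40,0,0,0,0],[0,0,-80,0,0,0,0],[0,0,-120,0,0,0,0],[0,0,-160,0,0,0,0],[0,0,-160,0,0,0,0]]]'
python3 - <<'E'
from h import *
print(pose().round(3))
T,im=shot("wrist","w2");np.save("T2.npy",T)
for n in("photometer","shutter_knob"):print(n,net("wrist",n))
E
```

```text
time_s: 2.62
eef_pos: [0.4001, -0.0283, 0.4541]
eef_rot: [-0.001, -0.002, 1.0, 0.0]
wrist_force: [1.5, 0.3, 0.3]
opening: 0.302
grasp_force: 0.0
time_s: 3.03
eef_pos: [0.4012, -0.1925, 0.4547]
eef_rot: [-0.0, 0.001, 1.0, -0.001]
wrist_force: [0.3, 0.8, 0.2]
opening: -0.0
grasp_force: 0.0
[[-1.     0.003 -0.     0.401]
 [ 0.003  1.    -0.002 -0.193]
 [ 0.    -0.002 -1.     0.455]
 [ 0.     0.     0.     1.   ]]
photometer [([337.7, 266.3], 0.86)]
shutter_knob [([211.3, 296.5], 0.61)]
```

View pics/w2_full.png

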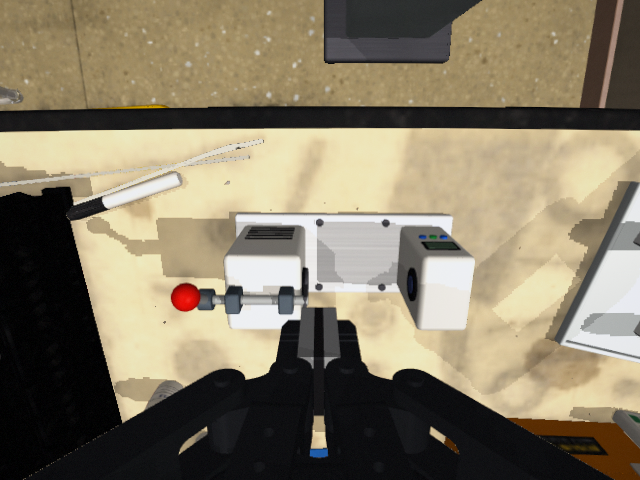

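The wrist view shows the photometer nearly square to the image: base near edge from (236,213) to (452,214), knob at (186,297), lamp left and detector right. I'll measure these and fit.

```bash
python3 - <<'E'
from h import *
T=np.load("T2.npy");im=cv2.imread("pics/w2_full.png").astype(int)
m=((im[:,:,2]>120)&(im[:,:,1]<60)&(im[:,:,0]<60)).astype(np.uint8)[250:340,140:230];ys,xs=np.nonzero(m)
k=(140+(xs.min()+xs.max())/2,250+(ys.min()+ys.max())/2);print("knob px",k,len(xs))
K=onz("wrist",k,.1696,T);print("knob",K)
for n,uv,z in[("bl",(236,213),.012),("br",(452.5,214),.012),("s1",(319,223),.012),("s2",(386,223),.012),("s3",(319,287),.012),("s4",(382,287),.012),
 ("lamp top far L",(229,327),.115),("lamp top far R",(303,327),.115),("det top far L",(418,328),.115),("det top far R",(466,328),.115),("det top near L",(400,227),.115),("det gap far base",(404,290),.012)]:print(n,onz("wrist",uv,z,T).round(4))
E
python3 - <<'E'
import cv2
im=cv2.imread("pics/w2_full.png")[200:340,165:480]
cv2.imwrite("pics/w2c.png",cv2.resize(im,None,fx=2.5,fy=2.5,interpolation=cv2.INTER_CUBIC))
E
```

```text
knob px (np.float64(185.0), np.float64(297.5)) 587
knob [ 0.44073335 -0.286091    0.1696    ]
bl [ 0.4176 -0.2795  0.012 ]
br [ 0.4192 -0.051   0.012 ]
s1 [ 0.4288 -0.1921  0.012 ]
s2 [ 0.4289 -0.121   0.012 ]
s3 [ 0.5027 -0.1923  0.012 ]
s4 [ 0.5029 -0.1218  0.012 ]
lamp top far L [ 0.4949 -0.2708  0.115 ]
lamp top far R [ 0.4949 -0.2062  0.115 ]
det top far L [ 0.4963 -0.1059  0.115 ]
det top far R [ 0.4966 -0.0636  0.115 ]
det top near L [ 0.405  -0.1273  0.115 ]
det gap far base [ 0.5067 -0.0968  0.012 ]
```

View pics/w2c.png

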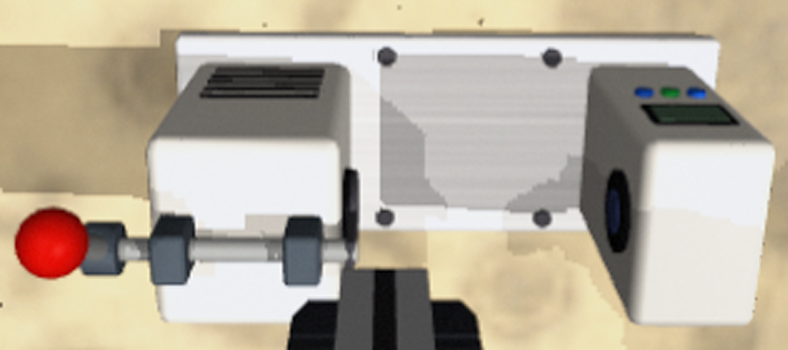

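```bash
python3 - <<'E'
from h import *
T=np.load("T2.npy");K,d,W=cam("wrist",T);n=cv2.undistortPoints(np.array([[[165+617/2.5,200+210/2.5]]]),K,d)[0,0]
v=W[:3,:3]@[*n,1];print("det port",W[:3,3]+v*(-.107-W[1,3])/v[1])
print(go([.385,-.2855,.170],np.pi/2))
E
python3 -m pendant '[[[0,16,-31,0,0,0,0],[0,16,-62,0,0,0,0],[0,16,-93,0,0,0,0],[0,16,-93,30,0,0,0],[0,16,-93,70,0,0,0]]]'; python3 -m pendant '[[[0,0,0,30,0,0,0],[0,0,0,60,0,0,0],[0,0,0,60,0,0,0]]]'
python3 - <<'E'
from h import *
print(pose().round(4),go([.468,-.2855,.170],np.pi/2))
E
```

```text
det port [ 0.46732448 -0.107       0.08562054]
(array([ 16.4, -98.2, 129.2]), array([ 0.001, -0.001,  0.001]))
time_s: 3.6
eef_pos: [0.3868, -0.2818, 0.3875]
eef_rot: [0.003, -0.001, 1.0, -0.003]
wrist_force: [0.3, -0.2, -0.1]
opening: 0.0
grasp_force: 0.0
time_s: 3.85
eef_pos: [0.3843, -0.2775, 0.319]
eef_rot: [-0.003, -0.002, 1.0, 0.004]
wrist_force: [-1.4, 0.6, -0.6]
opening: -0.002
grasp_force: 0.0
[[-1.     -0.0036 -0.0068  0.3843]
 [-0.0037  1.      0.0088 -0.2775]
 [ 0.0068  0.0088 -0.9999  0.319 ]
 [ 0.      0.      0.      1.    ]] (array([-83.6,  -8.3,  -6.7]), array([ 0.009, -0.007,  0.004]))
```

```bash
python3 -m pendant '[[[0,0,0,0,0,0,0],[0,-10,0,0,0,0,0],[0,-20,0,0,0,0,0],[0,-30,0,0,0,0,0],[0,-40,0,0,0,0,0]]]'; python3 -m pendant '[[[0,-8,0,0,0,0,0],[0,-16,0,0,0,0,0],[0,-24,0,0,0,0,0],[0,-32,0,0,0,0,0],[0,-36,0,0,0,0,0]]]'
```

```text
time_s: 4.27
eef_pos: [0.4266, -0.2822, 0.3267]
eef_rot: [0.0, -0.0, 1.0, -0.001]
wrist_force: [-6.0, -1.2, 4.0]
opening: -0.001
grasp_force: 2.6
time_s: 4.68
eef_pos: [0.4618, -0.2817, 0.3242]
eef_rot: [-0.0, -0.0, 1.0, 0.0]
wrist_force: [-4.3, -1.4, -0.8]
opening: 0.004
grasp_force: 1.7
```

```bash
python3 -m pendant '[[[0,-3,0,0,0,0,0],[0,-6,0,0,0,0,0],[0,-6,0,0,0,0,0]]]';  python3 -m pendant '[[[0,-3,0,0,0,0,0],[0,-3,0,0,0,0,0]]]'
```

```text
time_s: 4.93
eef_pos: [0.4663, -0.2816, 0.3237]
eef_rot: [-0.002, -0.0, 1.0, 0.001]
wrist_force: [-9.0, -1.2, 1.3]
opening: 0.001
grasp_force: 3.9
time_s: 5.1
eef_pos: [0.4678, -0.2816, 0.3234]
eef_rot: [-0.005, -0.0, 1.0, 0.001]
wrist_force: [-17.3, 0.0, 5.7]
opening: 0.001
grasp_force: 9.3
```

```bash
python3 -m pendant '[[[0,-2,0,0,0,0,0],[0,-2,0,0,0,0,0]]]'; python3 -m pendant '[[[0,20,0,0,0,0,0],[0,30,0,-10,0,0,0],[0,30,0,-50,0,0,0],[0,30,0,-90,0,0,0],[0,30,0,-130,0,0,0]]]'; python3 -m pendant '[[[0,0,40,0,0,0,0],[0,0,75,0,0,0,0],[0,0,75,0,0,0,0],[0,0,75,0,0,0,0]]]'
python3 - <<'E'
from h import *
T,im=shot("wrist","w3");np.save("T3.npy",T);print(T.round(4))
print(net("wrist","shutter_knob"))
im=im.astype(int);m=((im[:,:,2]>120)&(im[:,:,1]<60)&(im[:,:,0]<60));m[:150]=0;m[400:]=0;ys,xs=np.nonzero(m)
k=((xs.min()+xs.max())/2,(ys.min()+ys.max())/2);print(k,len(xs),onz("wrist",k,.1696,T))
E
```

```text
time_s: 5.27
eef_pos: [0.4688, -0.2817, 0.3233]
eef_rot: [-0.007, -0.0, 1.0, 0.002]
wrist_force: [-24.6, -0.6, 9.2]
opening: -0.002
grasp_force: 13.0
time_s: 5.68
eef_pos: [0.4419, -0.2815, 0.4559]
eef_rot: [0.0, 0.0, 1.0, 0.001]
wrist_force: [1.3, -0.4, 0.3]
opening: -0.001
grasp_force: 0.0
time_s: 6.02
eef_pos: [0.4423, -0.2052, 0.4552]
eef_rot: [0.001, -0.001, 1.0, -0.0]
wrist_force: [0.3, 0.8, 0.7]
opening: -0.002
grasp_force: 0.0
[[-1.000e+00 -2.800e-03  2.000e-03  4.423e-01]
 [-2.800e-03  1.000e+00 -5.000e-04 -2.052e-01]
 [-2.000e-03 -5.000e-04 -1.000e+00  4.552e-01]
 [ 0.000e+00  0.000e+00  0.000e+00  1.000e+00]]
[([215.5, 254.4], 0.97)]
(np.float64(180.5), np.float64(346.5)) 743 [ 0.52285609 -0.30573702  0.1696    ]
```

View pics/w3_full.png

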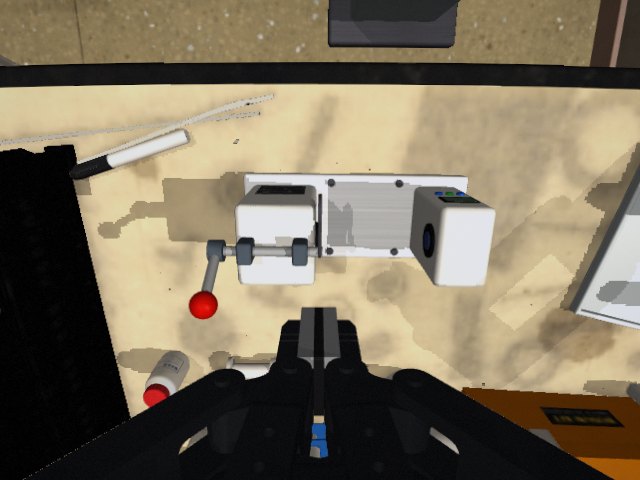

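The lever is over: the knob is at (203,305), now beyond the shaft, and the blade is swung to (320,205). The lower red blob at (156,397) is the sample bottle's cap. I'll measure the knob and take the second photometer fit from this picture.

```bash
python3 - <<'E'
from h import *
T=np.load("T3.npy");im=cv2.imread("pics/w3_full.png").astype(int)
m=((im[:,:,2]>120)&(im[:,:,1]<60)&(im[:,:,0]<60))[270:340,180:230];ys,xs=np.nonzero(m)
k=(180+(xs.min()+xs.max())/2,270+(ys.min()+ys.max())/2);print(k,"knob",onz("wrist",k,.1696,T))
for n,uv,z in[("bl",(246,174),.012),("br",(467,177),.012),("s1",(331.5,183),.012),("s2",(399,183.5),.012),("s3",(330,251),.012),("s4",(394,251.5),.012),
 ("lamp far L",(239,284),.115),("lamp far R",(315,284),.115),("det far L",(439,285),.115),("det far R",(488,285),.115)]:print(n,onz("wrist",uv,z,T).round(4))
print(go([.441,.179,.20],1.13))
T=np.eye(4);T[:3,:3]=down(1.13);T[:3,3]=[.441,.179,.355];print(go([.464,-.157,.25],-.006,T=T),go([.464,-.157,.25],-.006+np.pi,T=T),ctrl.get_obs()["q"])
E
```

```text
(np.float64(203.0), np.float64(306.0)) knob [ 0.48969039 -0.2860038   0.1696    ]
bl [ 0.4193 -0.2786  0.012 ]
br [ 0.4215 -0.0515  0.012 ]
s1 [ 0.4284 -0.191   0.012 ]
s2 [ 0.4287 -0.1214  0.012 ]
s3 [ 0.5024 -0.1917  0.012 ]
s4 [ 0.5028 -0.122   0.012 ]
lamp far L [ 0.4966 -0.2711  0.115 ]
lamp far R [ 0.4964 -0.2072  0.115 ]
det far L [ 0.4972 -0.1028  0.115 ]
det far R [ 0.4972 -0.061   0.115 ]
(array([  1.1, 385.9,  99.6]), array([-0.   ,  0.001,  0.441]))
(array([-164.2, -294.1,  -50. ]), array([0.   , 0.   , 1.136])) (array([-164.2, -294.1,  -50. ]), array([0.   , 0.   , 1.136])) [-6.81308186e-01 -5.85657995e-02  1.75762772e+00  2.17902415e-04
  1.44162068e+00 -2.25277431e+00]
```

Knob x = 0.490 against the 0.489 expected for open, so the shutter is fully open. The photometer origin is about (0.465, -0.157) with yaw about -0.005. Now to the amber cell.

```bash
python3 -m pendant '[[[0.6,0,40,0,0,0,0],[0.6,0,80,0,0,0,0],[0.6,0,120,0,0,0,0],[0.6,0,160,0,0,0,0],[0.6,0,200,0,0,0,0]]]'; python3 -m pendant '[[[0.6,0,40,0,0,0,0.09],[0.6,0,80,0,0,0,0.18],[0.6,0,120,0,0,0,0.27],[0.6,0,160,30,0,0,0.36],[0.6,1,186,60,0,0,0.441]]]';python3 -m pendant '[[[0.6,0,0,0,0,0,0],[0.6,0,0,0,0,0,0],[0.6,0,0,0,0,0,0]]]'
python3 - <<'E'
from h import *
T,im=shot("wrist","w4");np.save("T4.npy",T)
print(T.round(4),go([.441,.179,.056],1.13))
c=im
P=[[.441+a*np.cos(1.13-np.pi/2)*.0125+b*np.cos(1.13)*.0125,.179+a*np.sin(1.13-np.pi/2)*.0125+b*np.sin(1.13)*.0125,.078] for a,b in((-1,-1),(-1,1),(1,1),(1,-1))]
uv=proj("wrist",P,T);print(uv.round(0))
for u in uv: cv2.circle(c,tuple(int(x) for x in u.round()),2,(0,255,0),-1)
c0=uv.mean(0).astype(int);y0=max(c0[1]-75,0);x0=max(c0[0]-100,0)
cv2.imwrite("pics/w4c.png",cv2.resize(c[y0:y0+150,x0:x0+200],None,fx=4,fy=4))
E
```

```text
time_s: 6.53
eef_pos: [0.4421, -0.0062, 0.4545]
eef_rot: [0.0, 0.001, 1.0, 0.0]
wrist_force: [1.4, 0.3, 0.3]
opening: 0.599
grasp_force: 0.0
time_s: 6.95
eef_pos: [0.4425, 0.1768, 0.4009]
eef_rot: [0.003, 0.221, 0.975, 0.001]
wrist_force: [0.9, 0.7, -0.8]
opening: 0.602
grasp_force: 0.0
time_s: 7.2
eef_pos: [0.4419, 0.1743, 0.3994]
eef_rot: [0.0, 0.218, 0.976, -0.0]
wrist_force: [-0.1, 0.7, -0.3]
opening: 0.601
grasp_force: 0.0
[[-9.047e-01  4.260e-01 -0.000e+00  4.419e-01]
 [ 4.260e-01  9.047e-01 -4.000e-04  1.743e-01]
 [-2.000e-04 -4.000e-04 -1.000e+00  3.994e-01]
 [ 0.000e+00  0.000e+00  0.000e+00  1.000e+00]] (array([  3.4,   4. , 189.1]), array([ 0.   ,  0.001, -0.   ]))
[[306. 209.]
 [340. 209.]
 [339. 241.]
 [306. 241.]]
```

View pics/w4c.png

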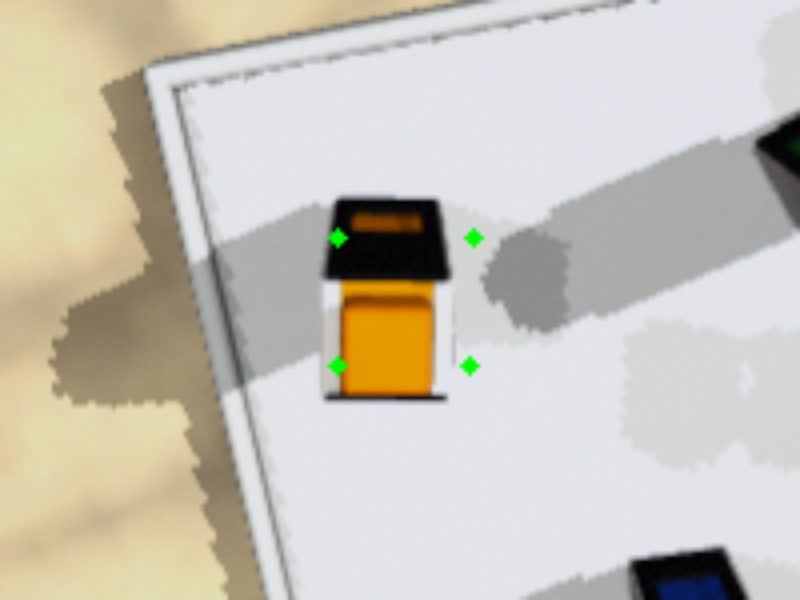

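The overlay is about 4 px right of and 9 px above the actual cell, because the earlier fit used a pose read after the arm had settled. The cell's edges line up with the tool axes, so the heading is right. I'll remeasure the centre from this still picture: top corners (325,280), (450,280), (325,398), (447,398), front bottom (338,200) to (438,200).

```bash
python3 - <<'E'
from h import *
T=np.load("T4.npy");c0=np.array([(306+340+339+306)/4,225.])
P=[[.441+a*np.cos(1.13-np.pi/2)*.0125+b*np.cos(1.13)*.0125,.179+a*np.sin(1.13-np.pi/2)*.0125+b*np.sin(1.13)*.0125,.078] for a,b in((-1,-1),(-1,1),(1,1),(1,-1))]
c0=proj("wrist",P,T).mean(0).astype(int);x0=c0[0]-100;y0=c0[1]-75
f=lambda p:(x0+p[0]/4-.4,y0+p[1]/4-.4)
Q=np.array([onz("wrist",f(p),.078,T) for p in[(325,280),(450,280),(325,398),(447,398)]]);C=Q.mean(0);print(Q.round(4),C)
B=np.array([onz("wrist",f(p),.006,T) for p in[(338,200),(438,200)]]);print("bottom",B.mean(0)+.0125*np.array([np.cos(1.131-np.pi/2),np.sin(1.131-np.pi/2),0]),B.round(4))
Tn=pose();print(Tn[:3,3]);print(go([C[0],C[1],.056],1.131))
E
```

```text
[[0.4305 0.1673 0.078 ]
 [0.4405 0.1884 0.078 ]
 [0.4514 0.1572 0.078 ]
 [0.4614 0.1783 0.078 ]] [0.44596216 0.17279158 0.078     ]
bottom [0.44644253 0.17299191 0.006     ] [[0.4302 0.168  0.006 ]
 [0.44   0.1887 0.006 ]]
[0.44212266 0.17394499 0.4001084 ]
(array([ -3.7,   0.5, 189.1]), array([ 0.   ,  0.001, -0.001]))
```

```bash
python3 -m pendant '[[[0.6,-4,0.5,40,0,0,0],[0.6,-4,0.5,80,0,0,0],[0.6,-4,0.5,120,0,0,0],[0.6,-4,0.5,150,0,0,0],[0.6,-4,0.5,175,0,0,0]]]'; python3 -m pendant '[[[0.6,0,0,14,0,0,0],[0.6,0,0,14,0,0,0],[0.6,0,0,14,0,0,0]]]'
python3 - <<'E'
from h import *
T,im=shot("wrist","w5");print(T[:3,3],go([.446,.173,.056],1.131))
c=im[60:440,120:520];cv2.imwrite("pics/w5c.png",c)
E
```

```text
time_s: 7.67
eef_pos: [0.4456, 0.172, 0.2232]
eef_rot: [0.0, 0.22, 0.976, 0.0]
wrist_force: [0.3, 0.1, -0.8]
opening: 0.602
grasp_force: 0.0
time_s: 7.92
eef_pos: [0.446, 0.1725, 0.2109]
eef_rot: [0.0, 0.219, 0.976, 0.0]
wrist_force: [0.4, -0.6, 1.1]
opening: 0.601
grasp_force: 0.0
[0.44598234 0.1725486  0.21086424] (array([ 0.4, -0. ,  0.7]), array([ 0.001,  0.002, -0.002]))
```

View pics/w5c.png

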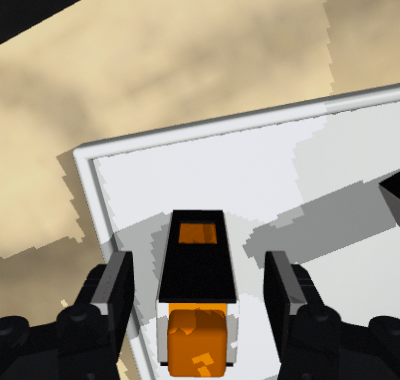

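The cell sits centred between the pads (pads at columns 133 and 264, cell 158–240). Closing, then lifting.

```bash
python3 -m pendant '[[[0.1,0,0,0,0,0,0],[0.1,0,0,0,0,0,0],[0.1,0,0,0,0,0,0],[0.1,0,0,0,0,0,0],[0.1,0,0,0,0,0,0]]]'; python3 -m pendant '[[[0.1,0,0,0,0,0,0],[0.1,0,0,-20,0,0,0],[0.1,0,0,-50,0,0,0],[0.1,0,0,-90,0,0,0],[0.1,0,0,-130,0,0,0]]]'; python3 -m pendant '[[[0.1,0,0,-30,0,0,0],[0.1,0,0,-60,0,0,0],[0.1,0,0,-60,0,0,0],[0.1,0,0,-60,0,0,0]]]'
python3 - <<'E'
from h import *
print(pose().round(4))
print(go([.465,-.157,.25],-.005))
E
```

```text
time_s: 8.38
eef_pos: [0.4459, 0.1737, 0.2119]
eef_rot: [0.002, 0.218, 0.976, 0.0]
wrist_force: [0.3, -2.8, 7.5]
opening: 0.283
grasp_force: 60.5
time_s: 8.8
eef_pos: [0.4441, 0.1737, 0.3412]
eef_rot: [-0.001, 0.218, 0.976, -0.0]
wrist_force: [0.8, 0.4, -0.8]
opening: 0.284
grasp_force: 59.5
time_s: 9.13
eef_pos: [0.4452, 0.1739, 0.4025]
eef_rot: [0.002, 0.218, 0.976, 0.001]
wrist_force: [-0.2, -0.1, -1.7]
opening: 0.285
grasp_force: 59.5
[[-9.046e-01  4.263e-01  5.000e-03  4.452e-01]
 [ 4.263e-01  9.046e-01  7.000e-04  1.739e-01]
 [-4.200e-03  2.800e-03 -1.000e+00  4.025e-01]
 [ 0.000e+00  0.000e+00  0.000e+00  1.000e+00]]
(array([-159. , -290.9,   -2.7]), array([0.005, 0.002, 1.135]))
```

```bash
python3 -m pendant '[[[0.1,-16,-29,0,0,0,0],[0.1,-34,-62,0,0,0,0],[0.1,-52,-95,0,0,0,0],[0.1,-70,-128,0,0,0,0],[0.1,-88,-161,0,0,0,0]]]'; python3 -m pendant '[[[0.1,-18,-33,0,0,0,0],[0.1,-36,-66,0,0,0,0],[0.1,-54,-99,0,0,0,0],[0.1,-71,-130,0,0,0,0],[0.1,-71,-130,0,0,0,0]]]'; python3 -m pendant '[[[0.1,0,0,0,0,0,0.1],[0.1,0,0,0,0,0,0.21],[0.1,0,0,0,0,0,0.32],[0.1,0,0,0,0,0,0.43],[0.1,0,0,0,0,0,0.54]]]';python3 -m pendant '[[[0.1,0,0,0,0,0,0.11],[0.1,0,0,0,0,0,0.22],[0.1,0,0,0,0,0,0.33],[0.1,0,0,0,0,0,0.44],[0.1,0,0,0,0,0,0.55]]]';python3 -m pendant '[[[0.1,0,0,0,0,0,0.045],[0.1,0,0,0,0,0,0.045],[0.1,0,0,0,0,0,0.045],[0.1,0,0,0,0,0,0.045]]]'
python3 - <<'E'
from h import *
T,im=shot("wrist","w6");np.save("T6.npy",T);print(T.round(4))
print(go([.465,-.157,.116],-.005))
shot("scene","s6")
cv2.imwrite("pics/w6v.png",im)
E
```

```text
time_s: 9.55
eef_pos: [0.4549, -0.0107, 0.3983]
eef_rot: [-0.002, 0.218, 0.976, 0.0]
wrist_force: [1.0, -0.0, -0.9]
opening: 0.285
grasp_force: 59.6
time_s: 9.97
eef_pos: [0.4641, -0.1623, 0.3985]
eef_rot: [-0.001, 0.221, 0.975, -0.001]
wrist_force: [-1.2, -0.1, 0.1]
opening: 0.285
grasp_force: 59.7
time_s: 10.38
eef_pos: [0.464, -0.1566, 0.3982]
eef_rot: [-0.002, 0.473, 0.881, 0.0]
wrist_force: [0.1, 0.7, -0.8]
opening: 0.285
grasp_force: 59.6
time_s: 10.8
eef_pos: [0.4641, -0.1565, 0.3982]
eef_rot: [-0.002, 0.695, 0.719, -0.0]
wrist_force: [0.9, 0.2, -0.6]
opening: 0.289
grasp_force: 59.6
time_s: 11.13
eef_pos: [0.4643, -0.1569, 0.3993]
eef_rot: [-0.001, 0.708, 0.706, -0.0]
wrist_force: [-0.2, -0.6, -0.7]
opening: 0.286
grasp_force: 59.6
[[ 3.200e-03  1.000e+00 -1.400e-03  4.643e-01]
 [ 1.000e+00 -3.200e-03  9.000e-04 -1.569e-01]
 [ 9.000e-04 -1.500e-03 -1.000e+00  3.993e-01]
 [ 0.000e+00  0.000e+00  0.000e+00  1.000e+00]]
(array([ -0. ,   0.7, 128.5]), array([-0.001, -0.001,  0.001]))
```

View pics/w6v.png

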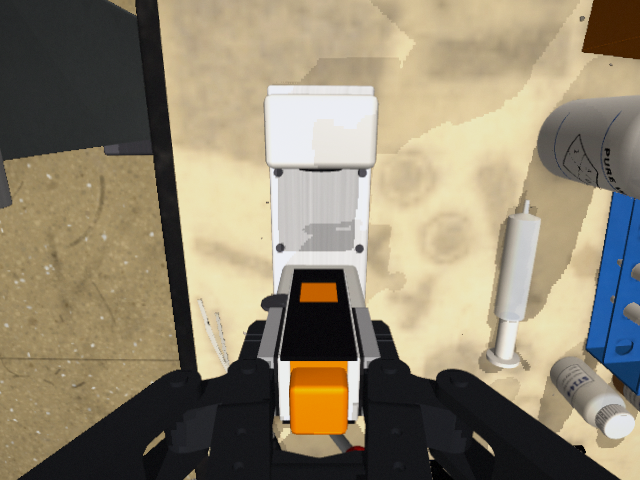

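The wrist view shows the cell held upright: window at (318,292), stopper at (319,400), with the detector ahead, its top spanning columns 265–378, and the base screws visible. I'll measure the window in tool axes and re-check the photometer centreline.

```bash
python3 - <<'E'
from h import *
T=np.load("T6.npy");im=cv2.imread("pics/w6_full.png").astype(int)
b,g,r=im[:,:,0],im[:,:,1],im[:,:,2];m=((r>150)&(g<150)&(b<80));m[:275]=0;m[310:]=0;m[:,:290]=0;m[:,345:]=0
ys,xs=np.nonzero(m);print("window px",xs.min(),xs.max(),ys.min(),ys.max())
p=ctrl.camera_params("wrist");C=p["tool_from_camera"]
def tool(uv):
    n=cv2.undistortPoints(np.array([[uv]],float),p["mtx"],p["distortion"])[0,0];v=C[:3,:3]@[*n,1];return C[:3,3]+v*(.0125-C[0,3])/v[0]
a=[tool((xs.min()-.5,(ys.min()+ys.max())/2)),tool((xs.max()+.5,(ys.min()+ys.max())/2)),tool((318,ys.min()-.5)),tool((318,ys.max()+.5)),tool((281,361)),tool((357,361)),tool((292,268)),tool((348,268))]
print((np.array(a)*1000).round(1))
for n,uv,z in[("s",(278,172),.012),("s",(362,172),.012),("s",(280,248),.012),("s",(359,248),.012),("detfar",(265.5,130),.115),("detfar",(377.5,130),.115),("det inner edge",(320,167),.115)]:print(n,onz("wrist",uv,z,T).round(4))
E
```

```text
window px 300 337 283 301
[[ 12.5  -8.4 180.8]
 [ 12.5   7.2 180.7]
 [ 12.5  -0.8 190.6]
 [ 12.5  -0.8 171.9]
 [ 12.5 -11.8 131.8]
 [ 12.5  10.6 131.8]
 [ 12.5 -13.1 208.1]
 [ 12.5  13.4 208.1]]
s [ 0.428  -0.1223  0.012 ]
s [ 0.5021 -0.1225  0.012 ]
s [ 0.4275 -0.1928  0.012 ]
s [ 0.5014 -0.1931  0.012 ]
detfar [ 0.4315 -0.0834  0.115 ]
detfar [ 0.4998 -0.0836  0.115 ]
det inner edge [ 0.4647 -0.1059  0.115 ]
```

```bash
python3 -m pendant '[[[0.1,0,1,25,0,0,0],[0.1,0,1,50,0,0,0],[0.1,0,1,75,0,0,0],[0.1,0,1,100,0,0,0],[0.1,0,1,118,0,0,0]]]'; python3 -m pendant '[[[0.1,0,0,5,0,0,0],[0.1,0,0,10,0,0,0],[0.1,0,0,10,0,0,0],[0.1,0,0,10,0,0,0],[0.1,0,0,10,0,0,0]]]';python3 -m pendant '[[[0.1,0,0,0,0,0,0],[0.1,0,0,0,0,0,0],[0.1,0,0,0,0,0,0],[0.1,0,0,0,0,0,0],[0.1,0,0,0,0,0,0]]]'
python3 - <<'E'
from h import *
T,im=shot("wrist","w7");print(T.round(4),go([.465,-.157,.1165],-.005))
_,s=shot("scene","s7");cv2.imwrite("pics/s7c.png",cv2.resize(s[230:370,280:480],None,fx=4,fy=4,interpolation=cv2.INTER_CUBIC))
print(proj("scene",[[.465,-.157,.09],[.465,-.157,.066],[.465,-.157,.148],[.465,-.107,.09],[.465,-.207,.09]])*1.0-[280,230])
E
```

```text
time_s: 11.65
eef_pos: [0.4649, -0.1569, 0.2801]
eef_rot: [-0.001, 0.709, 0.706, -0.0]
wrist_force: [-0.5, -0.4, -1.3]
opening: 0.285
grasp_force: 59.6
time_s: 12.07
eef_pos: [0.4662, -0.1577, 0.2735]
eef_rot: [0.001, 0.709, 0.705, 0.0]
wrist_force: [-0.2, 1.1, -1.1]
opening: 0.285
grasp_force: 59.6
time_s: 12.48
eef_pos: [0.4656, -0.1573, 0.2724]
eef_rot: [0.0, 0.709, 0.705, 0.0]
wrist_force: [0.8, -0.5, -0.1]
opening: 0.286
grasp_force: 59.6
[[ 5.000e-03  1.000e+00  3.000e-04  4.656e-01]
 [ 1.000e+00 -5.000e-03 -2.000e-04 -1.573e-01]
 [-2.000e-04  3.000e-04 -1.000e+00  2.724e-01]
 [ 0.000e+00  0.000e+00  0.000e+00  1.000e+00]] (array([ 0.3, -0.6,  0.8]), array([0., 0., 0.]))
[[ 82.59631799  58.74826697]
 [ 82.41626677  68.84722204]
 [ 83.05180097  33.27091112]
 [ 58.91278978  51.62102655]
 [107.25293817  66.17008966]]
```

View pics/s7c.png

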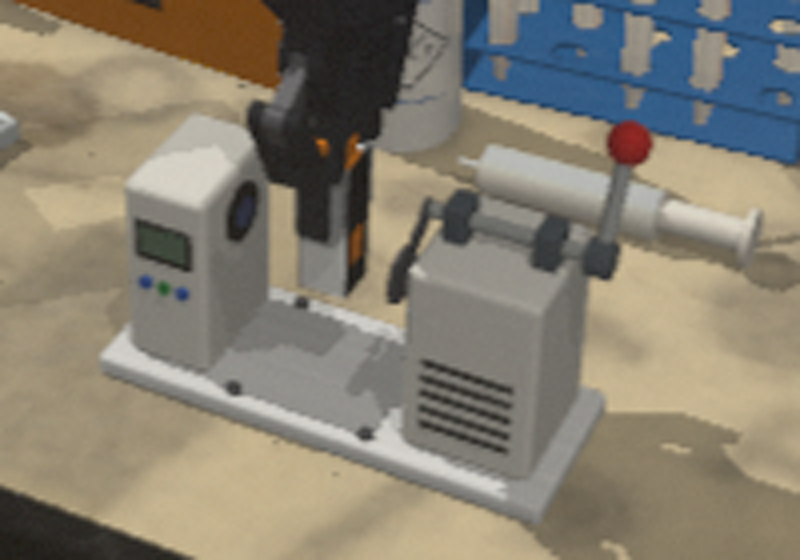

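The scene view shows the knob over to the far side and the cell free in the gap. Its window is at (357,245), against (355,243) predicted, and the detector port at (242,210), against (236,206). Residuals are about 1 mm, so I'm handing in.

```bash
python3 -c "
from bench import ctrl
print(ctrl.hand_in())"
```

```text
the job is handed in; nothing more can be done
None
```

The job is handed in: the shutter is fully open, and the amber cell is held upright, squarely in the middle of the light path, about 1 mm off by my own camera measurements.

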